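# Hold the lamp shutter half open for a raking-light photograph

### The arm

A 6-joint arm with a two-finger parallel gripper is mounted at the origin on a cart in front of the work surface, level with it; the furniture and walls round the work are solid. World frame = base frame: x ahead of the robot, y to its left, z up, the work surface at z = 0. Lengths are in mm, angles in rad, forces in N, time in s.
With the tool pointing down it reaches from about 350 to 875 mm from the base axis. Payload 4.2 kg.
Tool frame: the origin (TCP) lies on the mounting face of the last link; the fingertips stand 173 mm ahead of it and the grasp point (between the pads) lies 155 mm ahead of it; z points along the fingers, y is the direction in which the jaws open and shut (so a half turn about z gives the same grasp; the last joint's range is limited). The gripper opens to 85 mm and grips with 20 to 120 N. Pads are 22 mm wide; open, the fingers measure 114 mm over their backs; the gripper's body (76 mm by 85 mm) begins 54 mm behind the grasp point. The pads swing forward as they close: fully open they stand 13 mm farther back than shut.
Start: joints at [1.502, 0.385, 0.008, 0, -1.194, -0.259], TCP at [201.193, 591.711, 404.712] pointing down, gripper open.
Joint ranges: [-3.14, 3.14], [-1.21, 2.06], [-1.07, 1.41], [-3.16, 2.05], [-2.99, -0.16], [-3.1, 3.1]. Speed limits (rad/s): [2.79, 2.79, 3.14, 3.14, 3.14, 3.14].

### API

Orientations are given as a unit quaternion [x, y, z, w].
In Python, from bench import arm gives the robot as it stands. The module is installed in compiled form; this text tells all that it offers.
- The arm moves only by the tool play_rows, never from a script. Its argument "moves" is a list of rows, each a list of 3 entries, a list of its own where there are three numbers: the shift along the world's x, y, z in units of 30 cm (1.0 is 30 cm), then the turn about the world's z in units of 30 degrees (1.0 is 30 degrees), then the gripper's target within -1 to 1 (shut at 1, half-way at 0, fully open at -1). In form: [[[x, y, z], turn, jaw], ...]. A call has 1 to 12 rows; each row is the pose to reach, as a shift and turn from the pose measured when the call began; what a row does not reach only later rows make up. A row lasts 1/8 s, in which the tool goes at most 62.5 mm and 10.7 degrees, less where a joint would pass 70% of its speed; a pose out of reach is approached as far as the arm can. A call with a number of a shift or a turn outside -1 to 1 is refused whole. A call with a gripper value outside its range is refused whole. The fingers move at their own pace and stop on an object; the grip force is fixed at half the most. Time passes only in rows, so rows that repeat a pose let the fingers close. It gives the time, the measured TCP pose, the force and the opening at its end, in the units of the state.
- arm.read_state(): the state, without advancing time (a new reading comes with each control period).
- arm.get_image(name): name is "scene" or "top" or "wrist"; returns a dict with "pixels" (384x512x3 uint8, red, green, blue), "vfov" (degrees; the focal length in pixels is half the picture's height over the tangent of half this angle, whatever the lens; pixels are square), "cx", "cy" (the principal point, pixels), "xyz" and "rotation" of the camera in the world. Camera axes: x right, y up, looking along -z (the intrinsics and any distortion apply to the point x, -y, -z); pixel columns grow to the right and rows downward; lengths in mm; the calibration is good to about 2 mm. The wrist camera is an equidistant fisheye: a pixel r from the principal point sees the ray r / f radians off the axis. A picture is of the moment at which its call begins. There is no depth.
- arm.job_done(): hands the job in, once; it reports no verdict.
Trained networks look in a picture, given as the dict that the camera call returned (one of the last four; its "shot" number tells which), for a name from the list of things; names that differ only in an ending like _2 or _b are one class to them, and where a whole thing is asked for, a point or a joint stands for the part that bears it (a point fixed in the world has none). Each returns a list of dicts, best first, with "conf" (0 to 1); they miss things now and then, are a little off and sometimes report something else, mostly with a low value. They report only what shows in the picture. A call takes as long as a camera call.
- arm.look_for(name, picture): "centre" ([x, y, z] in mm, in world coordinates, good to about 4 mm: the middle of the surface that is visible of it).
The state is a dict: "clock": time; "joints": joint angles; "joint_vel": joint speeds; "joint_efforts": joint torques, N m; "position": TCP position; "ee_rot": TCP orientation; "contact_force": force on the tool from outside, world axes, zero at the start; "wrist_torque": the same for the moment, N m; "gripper_width": finger opening in mm.
Only numpy, scipy, OpenCV 4.12 (cv2) and the standard library are available. Lean on these libraries where they do the work, as an engineer would, in place of code of your own. Each camera call takes 0.05 s, during which the arm holds its last target.

### The job

Set up the pottery sherd for a raking-light photograph: slide its carriage along the rods all the way to the stop beside the lamp housing, keeping the lamp's shutter shut meanwhile. Then slide the spring-loaded shutter (the knob on top is its handle) until it is half open (its pointer at the long middle line on the housing) and finish while still holding it there, because it springs shut if let go. Leave the carriage at its stop and do not disturb the cup, the vial and the calipers beside the rig.

Things in the scene. Friction and masses are not known exactly. Their poses are not given: they have to be found in the camera images.
- rig: Fixed raking-light rig on an aluminium base plate 140 x 330 x 10 mm; origin at the centre of its underside, on the worktop. Its y axis runs along the two guide rods from the free end (-y, end block 38 mm high) to the lamp housing (+y); its x axis runs across, away from the robot when its yaw is 0. The yaw is -0.35 to 0.2 rad.
- carriage (a joint): Slide of the carriage along the rig's +y axis: 0 at the free end, 0.12 m at the stop beside the lamp housing, where it can go no farther. It starts anywhere from 0 to 0.06. Stiff slide with about 2 N of friction: it stays where it is left. The carriage is a flat platform 90 x 70 mm, top 36 mm above the worktop, with the brown sherd (about 12 mm high) fixed on it.
- post_knob (a point): Centre of the black round knob on the carriage's upright post, 84 mm above the worktop: knob 18 mm in diameter, from 66 to 102 mm above the worktop, nearest the front (-x) free-end (-y) corner of the carriage. Moves with the carriage; axes are the rig's.
- shutter (a joint): Travel of the shutter along the rig's -x axis (towards the robot when the yaw is 0): 0 shut, 0.03 m half open, 0.06 m fully open. A spring shuts it: 3 N at 0, 7.5 N at half, 12 N fully open. It starts shut.
- shutter_knob (a point): Centre of the black round knob on top of the shutter, 106 mm above the worktop: knob 16 mm in diameter, from 86 to 123 mm above the worktop. Shut, it lies at x = 20, y = 63.5 mm in the rig's frame; half open at x = -10 mm. Axes are the rig's. A small pointer on its stem points to the scale on the housing.
- half_mark (a point): Point on the long middle one of three engraved lines on the housing's top (shut, half, open, 30 mm apart), at x = -10, y = 84 mm in the rig's frame, 75.5 mm above the worktop. At half travel the knob's pointer stands over this line: the knob's axis has the same rig x.
- cup: Loose clear specimen cup, 53 mm wide, 72 mm high, behind the rig; bystander. Origin at the centre of its underside.
- vial: Loose capped vial, 23 mm wide, 51 mm high, behind the rig; bystander. Origin at the centre of its underside.
- caliper: Loose steel calipers, 190 mm long, lying flat in front of the rig; bystander. Origin at the centre of its underside.
- stop (a point): Face of the rubber bumper of the stop, at y = 40 mm in the rig's frame, 32 mm above the worktop. Beyond it stand the shutter with its guides (y 57 to 70 mm, 75 mm high) and the grey lamp housing (x -55 to 60, y 70 to 150 mm, top 75 mm high, fins 82 mm). A spring barrel with its rod sticks out behind to x = 123 mm at y 63.5, z 38 to 52 mm.

How it is judged (in metres and radians):
On the way:
1. the carriage is at its stop, the shutter still shut (value of joint carriage above 0.115 m and value of joint shutter below 0.01 m), for 0.3 s.
At the end, for the whole second after the job is handed in: The carriage is within 5 mm of its stop; the shutter stands still at half travel (30 mm, within 5 mm), held there by the fingers (more than 2 N of contact) (value of joint carriage above 0.115 m and value of joint shutter between 0.025 and 0.035 m and velocity of joint shutter between -0.01 and 0.01 m/s and contact force between the fingers and shutter above 2 N); the arm keeps its last pose, push and grip.
It fails at once if the shutter is opened (more than 12 mm) before the carriage is at its stop (value of joint shutter above 0.012 m and value of joint carriage below 0.113 m).
It fails at once if the cup, the vial or the calipers are disturbed (moved more than 20 mm) (distance of any of cup, vial, caliper from where it was at the start of the episode above 0.02 m).
It also fails if it takes over 48 s, if anything falls off the work surface, if the arm or the gripper's body presses on something with over 40 N, if the wrist force passes 120 N, or if a joint passes its speed limit or range.

## Working session

There is one attempt and no reset: what is moved stays moved. The work goes in short steps, Python scripts to look and compute and a tool call to move; the robot and the scene stay as the last step left them, time stands still between calls to the robot, and variables do not carry over. Pictures are saved under pics/ and viewed, and the job is handed in when it is done.

Besides the shell and the picture viewer there is one more tool, called as name([rows], argument=value, ...), one row to a line, values as JSON. play_rows: Moves the arm, as the interface text tells. Shifts and turns lie within -1 to 1; 1 stands for 30 cm of shift or 30 degrees of turn. Its arguments: {"type":"object","properties":{"moves":{"type":"array"}},"required":["moves"]}

```bash
mkdir -p pics; python3 - <<'E'
from bench import arm
import cv2
s=arm.read_state();print({k:s[k] for k in s})
for n in ["scene","top"]:
    p=arm.get_image(n)
    cv2.imwrite(f"pics/{n}0.png",p["pixels"][:,:,::-1])
    print(n,p["vfov"],p["cx"],p["cy"],p["xyz"],p["rotation"],[k for k in p])
    for t in ["rig","post_knob","shutter_knob","half_mark","stop","cup","vial","caliper","carriage"]:
        try: print(t,[(d["conf"],d["centre"]) for d in arm.look_for(t,p)][:2])
        except Exception as e: print(t,e)
print(arm.read_state()["clock"])
E
```

```text
{'clock': 0.0, 'joints': array([ 1.50155949e+00,  3.85550732e-01,  6.59654842e-03, -5.41070236e-04,
       -1.19398377e+00, -2.58590729e-01]), 'joint_vel': array([ 1.00748670e-03,  2.51079661e-03,  5.65638760e-04, -4.40998150e-04,
        1.33957649e-03,  4.21025190e-05]), 'joint_efforts': array([ 1.89476837e-04, -3.92293382e+01,  1.88398182e+01,  4.18614954e+00,
       -4.68139333e-03,  2.02665873e-06]), 'position': array([201.14159034, 591.51957045, 403.606977  ]), 'ee_rot': array([ 9.86579297e-01, -1.63279149e-01, -1.49092095e-04,  1.08978928e-03]), 'contact_force': array([-0.2098743 ,  0.48152999, -0.30702089]), 'wrist_torque': array([ 0.00383438,  0.00341824, -0.05171721]), 'gripper_width': 85.26895221299517}
scene 42.43379939348821 253.9095008418437 186.03185478403677 [  82.41638393 -418.78132526  432.61095259] [ 0.52595893 -0.15141331 -0.25232075  0.79798212] ['pixels', 'vfov', 'cx', 'cy', 'xyz', 'rotation', 'shot']
rig [(0.62, [443.3, 182.9, 31.5])]
post_knob [(0.73, [433.2, 87.3, 36.5])]
shutter_knob [(0.87, [492.5, 249.0, 52.2]), (0.61, [315.6, 186.1, 4.0])]
half_mark [(0.6
[... 187 characters left out ...]
85.7, 5.4])]
carriage [(0.77, [429.7, 88.8, 35.0])]
top 49.165334087729725 259.8342234031236 195.45543349636264 [423.19264137 214.03742934 947.03131481] [-0.04436269  0.04033512  0.71136521 -0.70026035] ['pixels', 'vfov', 'cx', 'cy', 'xyz', 'rotation', 'shot']
rig [(0.57, [462.1, 201.8, 26.5])]
post_knob [(0.85, [442.5, 107.8, 37.6])]
shutter_knob [(0.71, [497.2, 250.0, 79.7]), (0.68, [441.4, 106.3, 35.2])]
half_mark [(0.86, [464.1, 195.2, 23.5])]
stop [(0.79, [468.5, 196.0, 31.0]), (0.16, [496.9, 251.7, 79.4])]
cup [(0.91, [596.1, 121.3, 35.0]), (0.49, [465.1, 195.8, 29.3])]
vial [(0.49, [565.4, 61.9, 52.4])]
caliper [(0.68, [323.9, 212.8, 12.8])]
carriage [(0.92, [446.4, 105.6, 41.4])]
1.0
```

View pics/scene0.png

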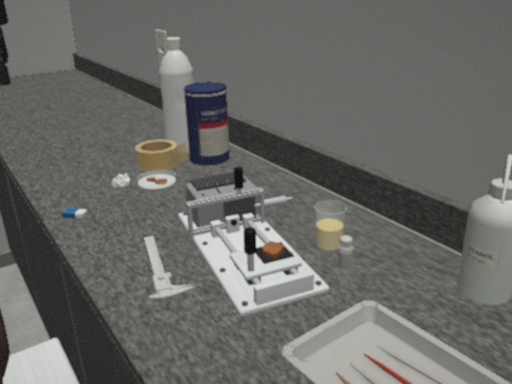

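View pics/top0.png

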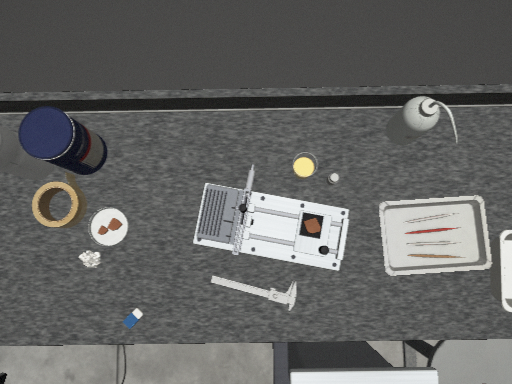

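The scene camera shows the rig, with the post knob near (250,240), the shutter knob at (238,178), the cup and vial behind it, and the calipers in front. The top view has the rig's plate from about (195,185) to (348,268), the shutter knob at (243,208) and the post knob at (323,250). I'll zoom in for corner pixels.

```bash
python3 - <<'E'
import cv2
a=cv2.imread("pics/top0.png");cv2.imwrite("pics/topz.png",cv2.resize(a[170:290,185:360],None,fx=4.5,fy=4.5,interpolation=cv2.INTER_CUBIC)[:, :800])
a=cv2.imread("pics/scene0.png");cv2.imwrite("pics/scenez.png",cv2.resize(a[160:310,170:330],None,fx=4,fy=4,interpolation=cv2.INTER_CUBIC))
E
```

```text
(no output)
```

View pics/topz.png

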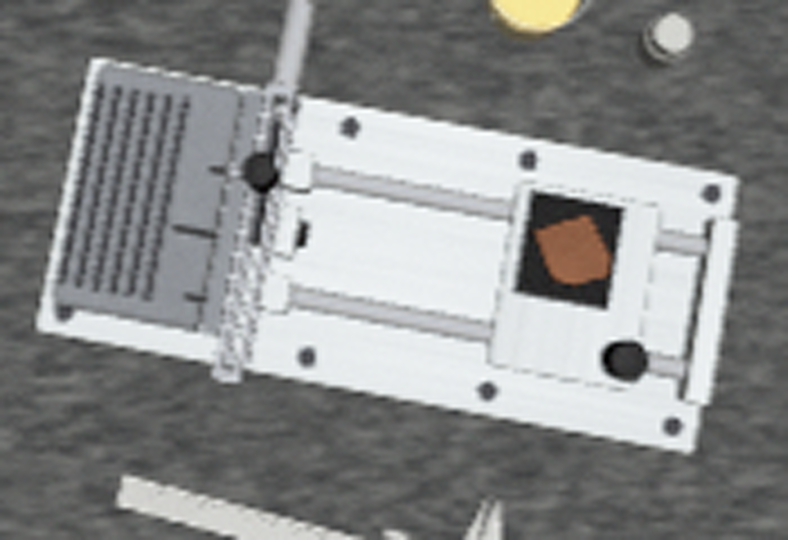

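View pics/scenez.png

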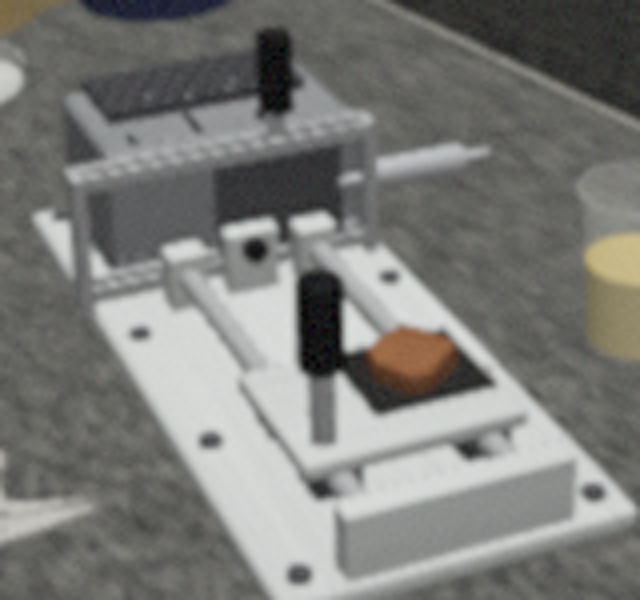

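```bash
cat > h.py <<'E'
import numpy as np
from scipy.spatial.transform import Rotation as R
from scipy.optimize import least_squares
CAM={'top':(49.165334087729725,259.8342234031236,195.45543349636264,[423.19264137,214.03742934,947.03131481],[-0.04436269,0.04033512,0.71136521,-0.70026035]),
'scene':(42.43379939348821,253.9095008418437,186.03185478403677,[82.41638393,-418.78132526,432.61095259],[0.52595893,-0.15141331,-0.25232075,0.79798212])}
def proj(c,P):
    v,cx,cy,t,q=CAM[c];f=192/np.tan(np.radians(v/2))
    p=R.from_quat(q).inv().apply(np.array(P,float)-t)
    return np.array([cx+f*p[0]/-p[2],cy-f*p[1]/-p[2]])
def ray(c,px,z):
    v,cx,cy,t,q=CAM[c];f=192/np.tan(np.radians(v/2))
    d=R.from_quat(q).apply([(px[0]-cx)/f,-(px[1]-cy)/f,-1]);t=np.array(t)
    return t+d*(z-t[2])/d[2]
E
python3 - <<'E'
from h import *
T=lambda x,y:np.array([x/4.5+185-.4,y/4.5+170-.4]);S=lambda x,y:np.array([x/4+170-.4,y/4+160-.4])
obs=[('top',T(93,58),(70,165,10)),('top',T(38,330),(-70,165,10)),('top',T(738,177),(70,-165,10)),('top',T(692,453),(-70,-165,10)),
('top',T(260,172),(20,63.5,123)),
('scene',S(274,38),(20,63.5,122)),('scene',S(274,73),(20,63.5,106)),('scene',S(632,510),(70,-165,10)),('scene',S(95,310),None)]
obs=[o for o in obs if o[2]]
def w(p,P): c,s=np.cos(p[2]),np.sin(p[2]);return [p[0]+c*P[0]-s*P[1],p[1]+s*P[0]+c*P[1],P[2]]
f=lambda p:np.concatenate([proj(c,w(p,P))-u for c,u,P in obs])
for sel in ['top','scene','all']:
    full=obs; 
    o2=[o for o in full if sel in('all',o[0])]
    r=least_squares(lambda p:np.concatenate([proj(c,w(p,P))-u for c,u,P in o2]),[460,190,-.15]);p=r.x
    print(sel,p);print(r.fun.reshape(-1,2).round(1).tolist())
    print('shut',w(p,(20,63.5,106)),'half',w(p,(-10,63.5,106)))
    for nm,k in [('top',ray('top',T(625,361),100)),('scene',ray('scene',S(322,320),84))]:
        d=k[:2]-p[:2];c,s=np.cos(p[2]),np.sin(p[2]);print(nm,k,'rig',c*d[0]+s*d[1],-s*d[0]+c*d[1])
E
```

```text
top [ 4.67263423e+02  1.94622848e+02 -1.99326568e-01]
[[-0.5, -0.4], [-0.8, 0.4], [0.6, -0.3], [0.8, 0.7], [-0.1, -0.5]]
shut [np.float64(499.4410154073938), np.float64(252.90537212364902), 106] half [np.float64(470.03501102850356), np.float64(258.84565043940887), 106]
top [413.69965582  92.49497553 100.        ] rig -32.28094650320928 -110.71187879498086
scene [413.20480751  92.20667312  84.        ] rig -32.708910329709965 -111.09245740770443
scene [ 4.62770729e+02  1.94078465e+02 -2.13592028e-01]
[[-0.4, -0.8], [-0.1, -0.9], [0.4, 0.8]]
shut [np.float64(495.77644541978896), np.float64(251.89604602385253), 106] half [np.float64(466.45817103218104), np.float64(258.25519588314455), 106]
top [413.69965582  92.49497553 100.        ] rig -26.423151448751867 -109.67676425099704
scene [413.20480751  92.20667312  84.        ] rig -26.845642784918127 -110.06340903386648
all [ 4.65410401e+02  1.95120859e+02 -2.05436776e-01]
[[-0.5, -0.0], [-1.1, 0.8], [0.5, 1.0], [0.3, 2.0], [-0.2, 0.3], [0.2, -1.3], [0.6, -1.5], [1.9, -0.6]]
shut [np.float64(497.94350818083984), np.float64(253.20568414187122), 106] half [np.float64(468.5743488416328), np.float64(259.3255272532808), 106]
top [413.69965582  92.49497553 100.        ] rig -29.688226681020698 -111.016585612169
scene [413.20480751  92.20667312  84.        ] rig -30.113857118604116 -111.39977205224517
```

play_rows([
  [[0.337, -0.92, 0], 0.24, 1],
  [[0.337, -0.92, 0], 0.24, 1],
  [[0.337, -0.92, 0], 0.24, 1],
  [[0.337, -0.92, 0], 0.24, 1],
  [[0.337, -0.92, 0], 0.24, 1],
  [[0.337, -0.92, 0], 0.24, 1],
  [[0.337, -0.92, 0], 0.24, 1],
])

```text
clock: 1.88
position: [302.4, 315.9, 405.1]
ee_rot: [0.995, -0.101, 0.0, -0.001]
contact_force: [0.2, -0.3, 0.5]
gripper_width: -0.1
```

play_rows([
  [[0.335, -0.92, 0], 0, 1],
  [[0.335, -0.92, 0], 0, 1],
  [[0.335, -0.92, 0], 0, 1],
  [[0.335, -0.92, 0], 0, 1],
  [[0.335, -0.92, 0], 0, 1],
  [[0.335, -0.92, 0], 0, 1],
  [[0.335, -0.92, -0.2], 0, 1],
  [[0.335, -0.92, -0.2], 0, 1],
])

```text
clock: 2.88
position: [401.8, 40.4, 342.0]
ee_rot: [0.995, -0.1, -0.004, 0.002]
contact_force: [-0.1, -0.1, 0.3]
gripper_width: -0.1
```

```bash
python3 - <<'E'
from bench import arm
import cv2
for n in ["scene","wrist"]:
    p=arm.get_image(n); cv2.imwrite(f"pics/{n}1.png",p["pixels"][:,:,::-1])
print(arm.read_state()["position"])
E
```

```text
[403.80694602  41.25695822 346.14318199]
```

View pics/scene1.png

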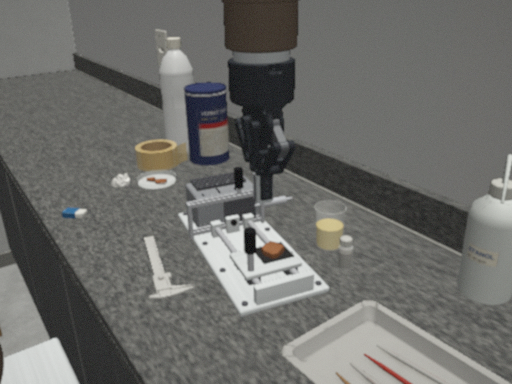

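View pics/wrist1.png

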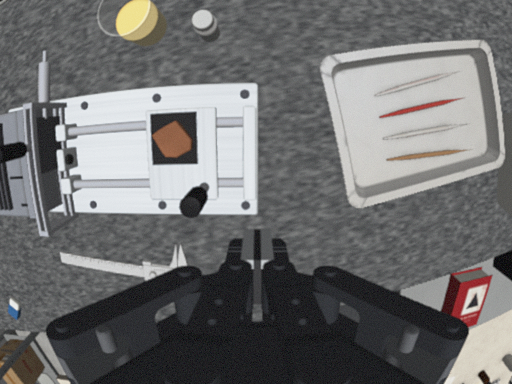

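The wrist view shows the shut fingers at (257,245), to the free-end side of the post knob (195,200), and the jaw axis is parallel to the rods. The scene view shows the gripper above the rig, clear of everything. Next I'll check where the tips and the knob really lie.

```bash
python3 - <<'E'
from h import *
print(proj('scene',(403.8,41.3,173)),proj('scene',(413.5,92.3,84)))
import cv2
a=cv2.imread("pics/scene1.png");cv2.imwrite("pics/s1z.png",cv2.resize(a[90:280,190:340],None,fx=3,fy=3,interpolation=cv2.INTER_CUBIC))
E
```

```text
[264.58767109 196.09366004] [250.23706183 239.51096012]
```

View pics/s1z.png

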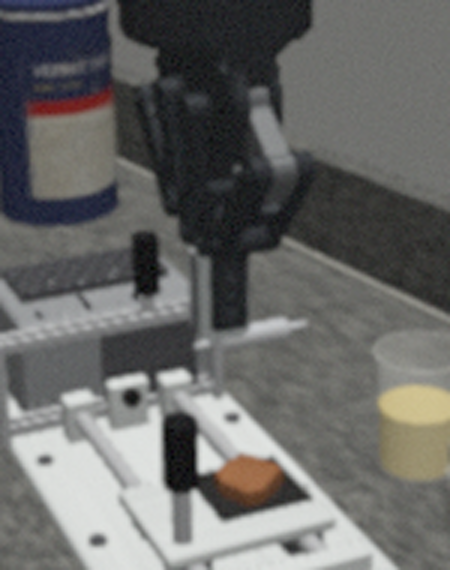

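play_rows([
  [[0, 0, -0.16], 0, 1],
  [[0, 0, -0.323], 0, 1],
  [[0, 0, -0.323], 0, 1],
  [[0, 0, -0.323], 0, 1],
  [[0.012, 0.06, -0.323], 0, 1],
  [[0.016, 0.078, -0.323], 0, 1],
  [[0.016, 0.078, -0.323], 0, 1],
])

```text
clock: 3.85
position: [408.9, 65.4, 250.1]
ee_rot: [0.995, -0.099, 0.002, -0.001]
contact_force: [-0.6, -0.3, -0.2]
gripper_width: 0.0
```

```bash
python3 - <<'E'
from bench import arm
import cv2
p=arm.get_image("scene"); cv2.imwrite(f"pics/scene2.png",p["pixels"][:,:,::-1])
a=cv2.imread("pics/scene2.png");cv2.imwrite("pics/s2z.png",cv2.resize(a[120:320,180:350],None,fx=3,fy=3,interpolation=cv2.INTER_CUBIC))
s=arm.read_state();print(s["position"],s["contact_force"])
E
```

```text
[408.64273157  64.99129875 249.73989985] [-0.36841005 -0.48703195 -1.09958815]
```

View pics/s2z.png

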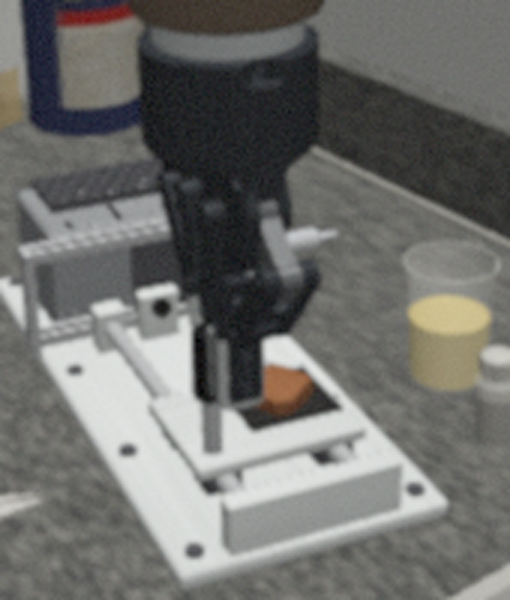

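```bash
python3 - <<'E'
from h import *
z=lambda P:((proj('scene',P)-[180,120])*3).round()
print('tip',z((408.6,65,77)),'knob top',z((413.5,92.3,102)),'bot',z((413.5,92.3,66)))
c,s=np.cos(-.202),np.sin(-.202)
for a in(-11,11):
  for b in (-10,10): print(a,b,z((408.6+c*a-s*b,65+s*a+c*b,77)))
E
```

```text
tip [235. 399.] knob top [210. 325.] bot [212. 392.]
-11 -10 [222. 415.]
-11 10 [205. 394.]
11 -10 [266. 404.]
11 10 [249. 384.]
```

play_rows([
  [[0.007, 0.033, 0], 0, 1],
  [[0.013, 0.065, 0], 0, 1],
  [[0.02, 0.098, 0], 0, 1],
  [[0.027, 0.131, 0], 0, 1],
  [[0.033, 0.163, 0], 0, 1],
  [[0.04, 0.196, 0], 0, 1],
  [[0.047, 0.229, 0], 0, 1],
  [[0.053, 0.261, 0], 0, 1],
  [[0.057, 0.278, 0], 0, 1],
  [[0.057, 0.278, 0], 0, 1],
])

```text
clock: 5.15
position: [426.5, 149.3, 250.1]
ee_rot: [0.995, -0.099, 0.002, -0.002]
contact_force: [-0.9, 0.6, 0.6]
gripper_width: 0.3
```

```bash
python3 - <<'E'
from bench import arm
import cv2
p=arm.get_image("top"); cv2.imwrite(f"pics/top3.png",p["pixels"][:,:,::-1])
p=arm.get_image("scene"); cv2.imwrite(f"pics/scene3.png",p["pixels"][:,:,::-1])
a=cv2.imread("pics/scene3.png")[120:320,180:310];b=cv2.imread("pics/top3.png")[160:290,185:360]
cv2.imwrite("pics/s3z.png",cv2.resize(a,None,fx=3,fy=3,interpolation=cv2.INTER_CUBIC))
cv2.imwrite("pics/t3z.png",cv2.resize(b,None,fx=4,fy=4,interpolation=cv2.INTER_CUBIC))
s=arm.read_state();print(s["position"],s["contact_force"])
E
```

```text
[426.49102459 149.0675783  250.27481908] [-0.10985896  0.05219262  0.05943651]
```

View pics/s3z.png

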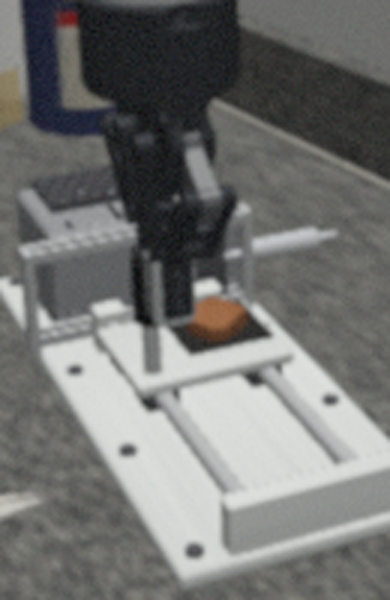

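View pics/t3z.png

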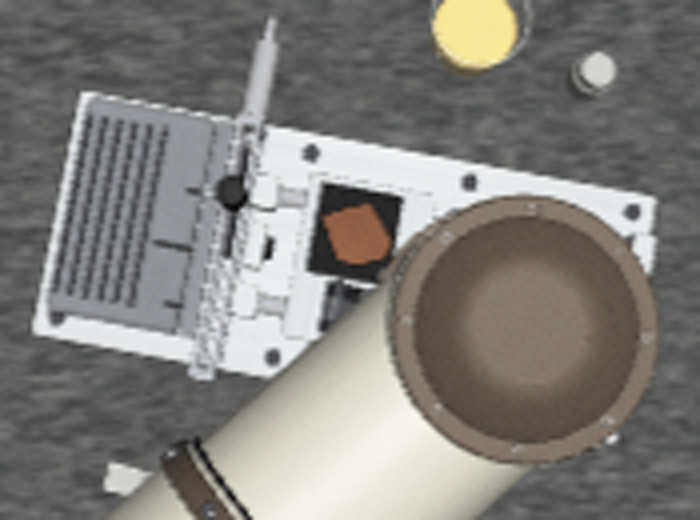

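The scene view shows the carriage pushed along, and the finger on the knob's free-end side. From the top, the edge of the carriage (300,240) is still about 15 mm short of the bumper (270,248). The shutter knob (232,192) is still at the shut line.

play_rows([
  [[0.002, 0.01, 0], 0, 1],
  [[0.004, 0.02, 0], 0, 1],
  [[0.006, 0.029, 0], 0, 1],
  [[0.008, 0.039, 0], 0, 1],
  [[0.008, 0.039, 0], 0, 1],
])

```text
clock: 5.88
position: [429.0, 161.1, 250.3]
ee_rot: [0.995, -0.099, 0.003, -0.002]
contact_force: [-0.7, -1.6, -0.7]
gripper_width: 0.1
```

play_rows([
  [[0.002, 0.01, 0], 0, 1],
  [[0.004, 0.02, 0], 0, 1],
  [[0.005, 0.025, 0], 0, 1],
])

```text
clock: 6.25
position: [429.8, 164.6, 250.2]
ee_rot: [0.995, -0.099, 0.0, 0.004]
contact_force: [7.0, -26.3, 7.7]
gripper_width: 0.0
```

play_rows([
  [[0.001, 0.003, 0], 0, 1],
  [[0, 0, 0], 0, 1],
  [[0, 0, 0], 0, 1],
])

```text
clock: 6.62
position: [430.0, 164.1, 250.4]
ee_rot: [0.995, -0.099, 0.0, 0.005]
contact_force: [2.1, -7.1, 1.1]
gripper_width: 0.4
```

```bash
cat > look.py <<'E'
from bench import arm
import cv2,sys
k=sys.argv[1]
for n,(r0,r1,c0,c1),f in [("scene",(140,290,170,310),4),("top",(170,280,185,330),5)]:
    p=arm.get_image(n); im=p["pixels"][:,:,::-1]
    cv2.imwrite(f"pics/{n}{k}.png",im)
    cv2.imwrite(f"pics/{n}{k}z.png",cv2.resize(im[r0:r1,c0:c1],None,fx=f,fy=f,interpolation=cv2.INTER_CUBIC))
s=arm.read_state();print(s["clock"],s["position"],s["contact_force"],s["ee_rot"])
E
python3 look.py 4
```

```text
6.725 [429.99208246 164.10773295 250.37507725] [ 2.67625887 -7.55631757  2.1488458 ] [ 9.95099012e-01 -9.87717655e-02  1.36576524e-05  4.70053275e-03]
```

View pics/scene4z.png

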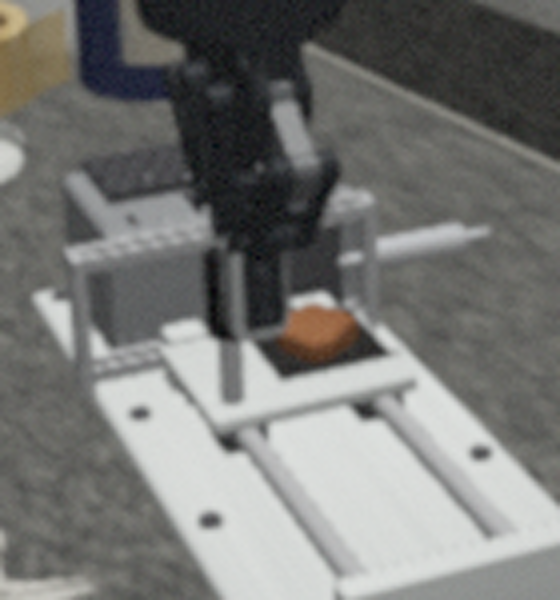

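View pics/top4z.png

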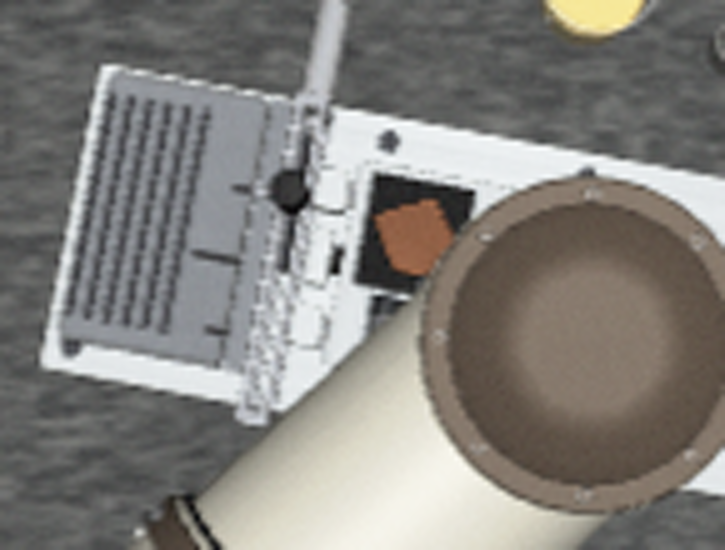

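The carriage edge sits against the bumper (335,260 in the top zoom) and the shutter knob (290,190) is still at the shut line. I'll back off, rise, and go over the shutter knob.

play_rows([
  [[-0.01, -0.049, 0], 0, 1],
  [[-0.01, -0.049, 0], 0, 1],
  [[-0.01, -0.049, 0.16], 0, 1],
  [[-0.01, -0.049, 0.27], 0, 1],
  [[-0.01, -0.049, 0.27], 0, 0.1],
  [[0.1, 0.12, 0.27], 0, 0.1],
  [[0.228, 0.297, 0.27], 0, 0.1],
  [[0.228, 0.297, 0.27], 0, 0.1],
  [[0.228, 0.297, 0.27], 0, 0.1],
  [[0.228, 0.297, 0.27], 0, 0.1],
])

```text
clock: 7.98
position: [497.7, 252.3, 331.0]
ee_rot: [0.995, -0.099, -0.0, 0.005]
contact_force: [0.7, 0.4, -0.5]
gripper_width: 38.3
```

```bash
python3 look.py 5; python3 - <<'E'
from bench import arm
import cv2
p=arm.get_image("wrist"); cv2.imwrite("pics/wrist5.png",p["pixels"][:,:,::-1]); print(p["vfov"],p["cx"],p["cy"],p["xyz"],p["rotation"])
E
```

```text
8.075 [497.81055754 252.32718419 331.60680112] [ 0.38833432 -0.51835512  0.18933888] [ 9.95074332e-01 -9.90232845e-02 -2.24237890e-05  4.63270648e-03]
65.70646984690485 256.87187257626067 194.96951671322935 [562.10624792 238.79817749 300.93319071] [ 0.08640099 -0.09858487  0.76710324 -0.62798767]
```

View pics/scene5z.png

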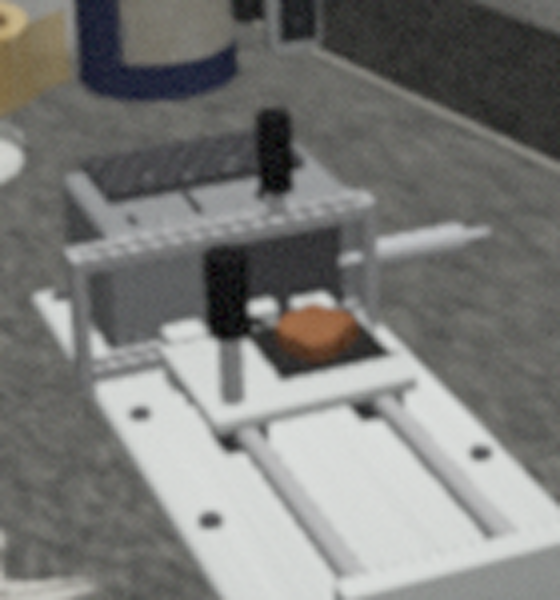

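View pics/wrist5.png

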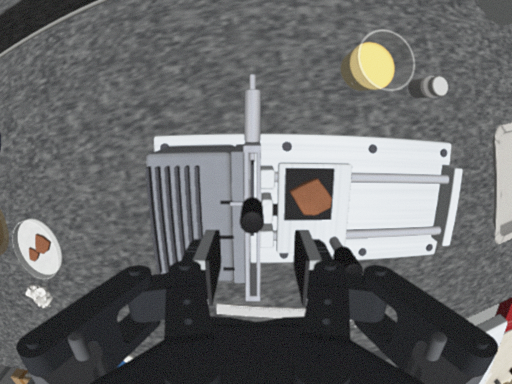

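View pics/scene5.png

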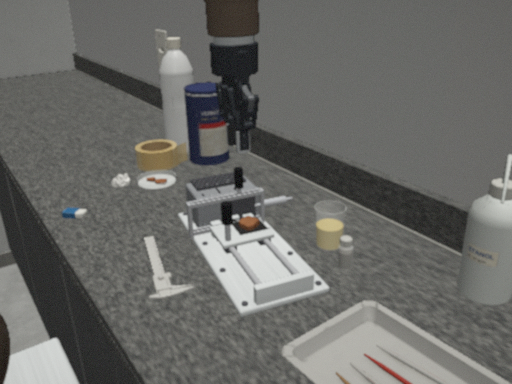

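```bash
python3 - <<'E'
from h import *
f=192/np.tan(np.radians(65.70646984690485/2));cx,cy=256.87,194.97
t=np.array([562.106,238.798,300.933]);Rq=R.from_quat([0.08640099,-0.09858487,0.76710324,-0.62798767])
def pw(P):
    p=Rq.inv().apply(np.array(P)-t);d=np.array([p[0],-p[1]]);th=np.arctan2(np.linalg.norm(d),-p[2])
    return np.array([cx,cy])+d/np.linalg.norm(d)*th*f
for P in [(498.5,253,123),(498.5,253,86),(497.8,252.3,160),(515,170,40)]: print(P,pw(P).round(1))
print(proj('scene',(497.8,252.3,157)))
def rw(u,z):
    d=np.array(u)-[cx,cy];r=np.linalg.norm(d);th=r/f
    v=Rq.apply([np.sin(th)*d[0]/r,-np.sin(th)*d[1]/r,-np.cos(th)]);return t+v*(z-t[2])/v[2]
print(rw((252,225),123),rw((251,203),86),rw((252,213),123))
E
python3 - <<'E'
import cv2
a=cv2.imread("pics/wrist5.png");cv2.imwrite("pics/w5z.png",cv2.resize(a[150:310,170:340],None,fx=4,fy=3.7,interpolation=cv2.INTER_CUBIC))
E
```

```text
(498.5, 253, 123) [252.2 221.2]
(498.5, 253, 86) [252.5 204.4]
(497.8, 252.3, 160) [253.3 246.6]
(515, 170, 40) [338.9 154.8]
[237.80491762 148.60562674]
[495.99016945 253.62654353 123.        ] [499.77044435 253.88032213  86.        ] [503.9265247  251.99526401 123.        ]
```

View pics/w5z.png

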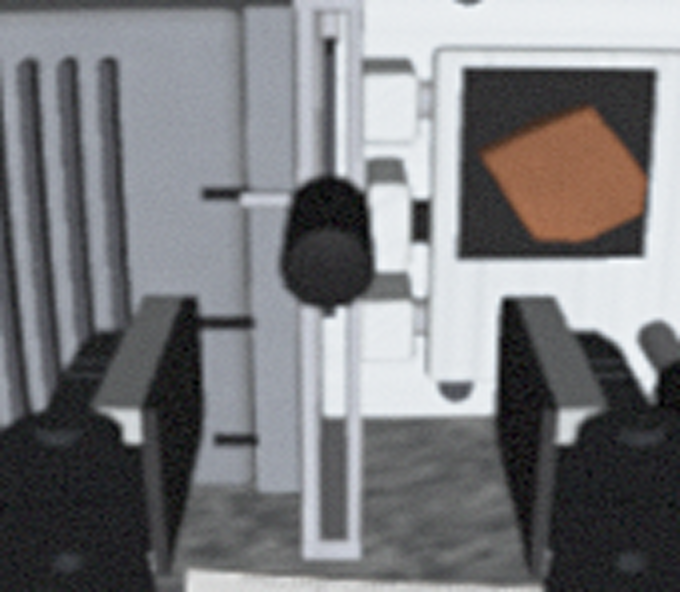

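The wrist view shows the knob's top at (252,222), where (498,253,123) projects to within a pixel, centred between the pads. The pointer is at the shut line. The scene view shows the gripper above the knob. Next: descend and grip.

play_rows([
  [[0.002, 0.002, -0.12], 0, 0.1],
  [[0.002, 0.002, -0.22], 0, 0.1],
  [[0.002, 0.002, -0.22], 0, 0.1],
  [[0.002, 0.002, -0.22], 0, 1],
  [[0.002, 0.002, -0.22], 0, 1],
  [[0.002, 0.002, -0.22], 0, 1],
  [[0.002, 0.002, -0.22], 0, 1],
  [[0.002, 0.002, -0.22], 0, 1],
])

```text
clock: 9.12
position: [499.1, 254.2, 267.6]
ee_rot: [0.995, -0.099, 0.002, 0.002]
contact_force: [-1.6, 3.6, 2.2]
gripper_width: 14.2
```

```bash
python3 look.py 6; python3 - <<'E'
from bench import arm
import cv2
p=arm.get_image("wrist"); cv2.imwrite("pics/w6z.png",cv2.resize(p["pixels"][150:310,170:340,::-1],None,fx=4,fy=3.7,interpolation=cv2.INTER_CUBIC));print(arm.read_state()["gripper_width"])
E
```

```text
9.225 [499.06129588 254.22962396 267.56536909] [-1.34318666  4.80758485  2.27663198] [ 0.9951243  -0.09858173  0.00190739  0.00237366]
13.873250468893366
```

View pics/w6z.png

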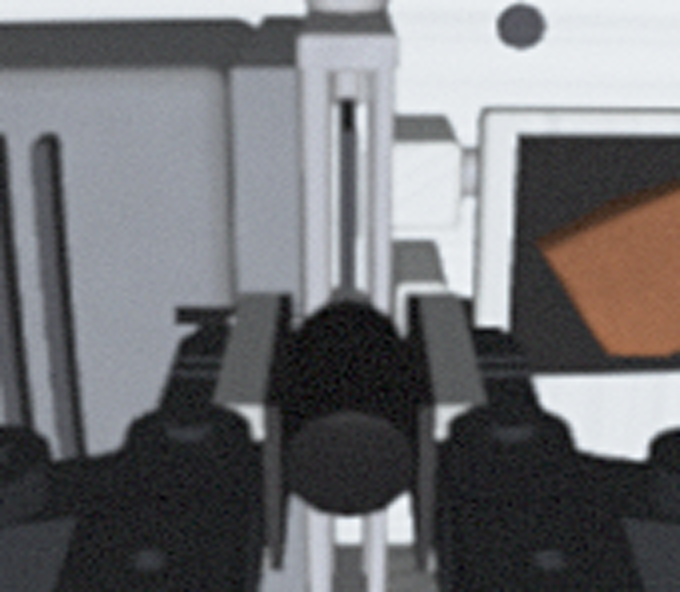

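View pics/scene6z.png

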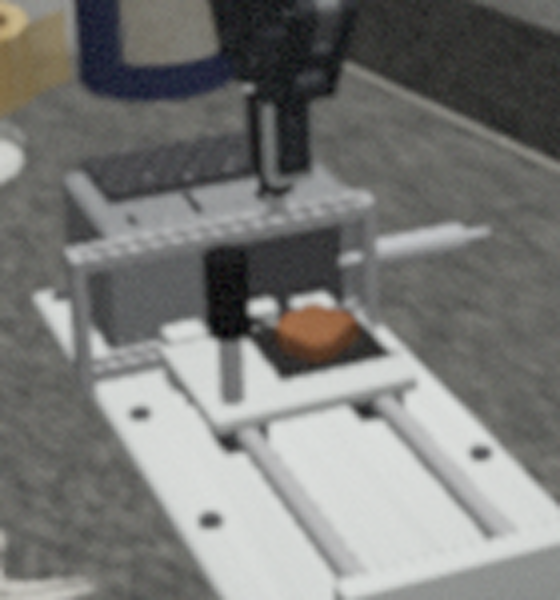

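The knob (350,400 in the wrist zoom) sits squarely between the pads, and the carriage is still at its stop. I'll pull 30 mm along rig -x.

play_rows([
  [[-0.016, 0.003, 0], 0, 1],
  [[-0.033, 0.007, 0], 0, 1],
  [[-0.049, 0.01, 0], 0, 1],
  [[-0.065, 0.013, 0], 0, 1],
  [[-0.082, 0.017, 0], 0, 1],
  [[-0.098, 0.02, 0], 0, 1],
  [[-0.1, 0.02, 0], 0, 1],
  [[-0.1, 0.02, 0], 0, 1],
])

```text
clock: 10.28
position: [469.7, 260.1, 267.6]
ee_rot: [0.995, -0.098, 0.003, 0.002]
contact_force: [6.8, 0.9, -4.9]
gripper_width: 14.3
```

```bash
python3 look.py 7; python3 - <<'E'
from bench import arm
import cv2
p=arm.get_image("wrist"); cv2.imwrite("pics/wrist7.png",p["pixels"][:,:,::-1]);cv2.imwrite("pics/w7z.png",cv2.resize(p["pixels"][150:310,170:340,::-1],None,fx=4,fy=3.7,interpolation=cv2.INTER_CUBIC));print(arm.read_state()["gripper_width"])
E
```

```text
10.375 [469.73872962 260.11604246 267.60910697] [ 7.34740297  1.10054579 -5.19124707] [ 0.99514136 -0.09838749  0.00301999  0.0021118 ]
13.91107380351603
```

View pics/w7z.png

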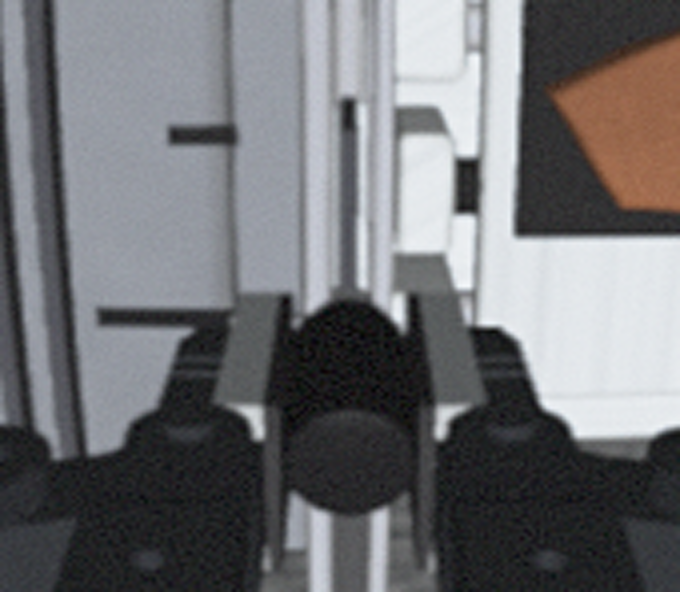

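View pics/scene7z.png

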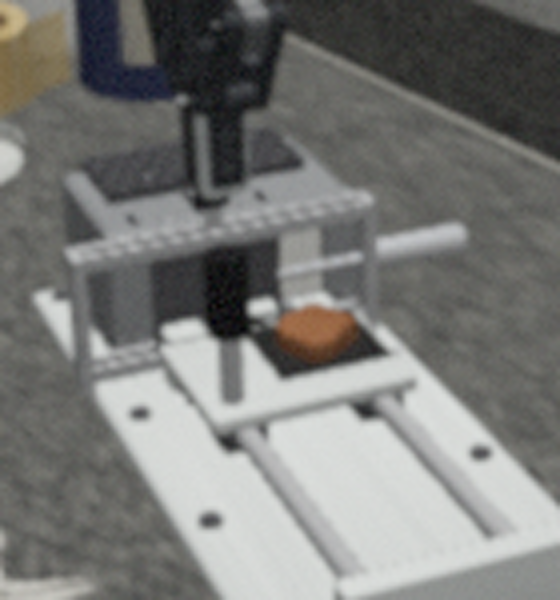

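View pics/top7z.png

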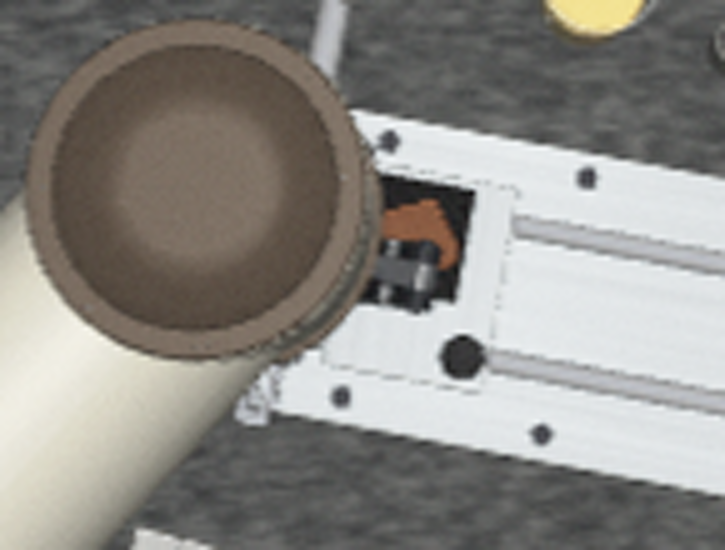

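In the wrist view the half line (row 316) now sits where the shut line (row 315) was before, and the knob has not shifted in the pads. I'll hold for a second to check for creep.

play_rows([
  [[0, 0, 0], 0, 1],
  [[0, 0, 0], 0, 1],
  [[0, 0, 0], 0, 1],
  [[0, 0, 0], 0, 1],
  [[0, 0, 0], 0, 1],
  [[0, 0, 0], 0, 1],
  [[0, 0, 0], 0, 1],
  [[0, 0, 0], 0, 1],
])

```text
clock: 11.42
position: [470.4, 259.9, 267.6]
ee_rot: [0.995, -0.098, 0.004, 0.002]
contact_force: [7.4, -0.3, -6.0]
gripper_width: 14.2
```

```bash
python3 - <<'E'
from bench import arm
import cv2
p=arm.get_image("wrist"); cv2.imwrite("pics/w8z.png",cv2.resize(p["pixels"][150:310,170:340,::-1],None,fx=4,fy=3.7,interpolation=cv2.INTER_CUBIC));s=arm.read_state();print(s["position"],s["contact_force"],s["gripper_width"])
E
```

```text
[470.45493988 259.92029723 267.60330952] [ 7.37552213  0.972088   -6.28591316] 14.293696908487323
```

View pics/w8z.png

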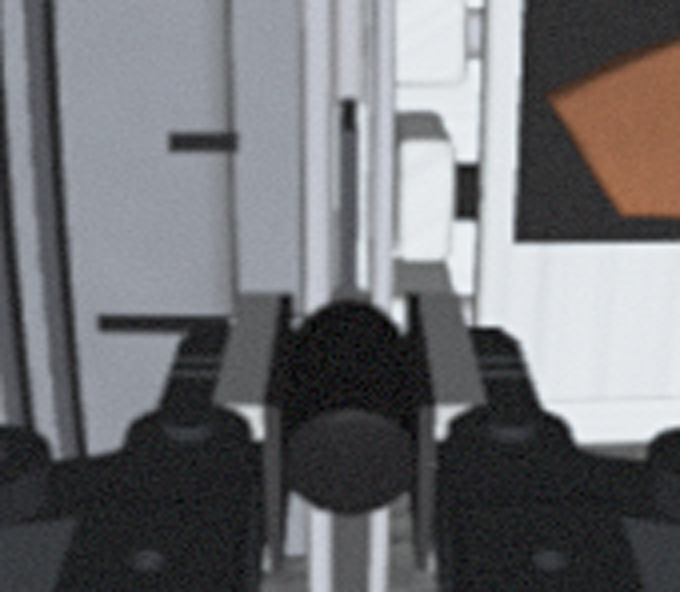

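The half line moved to row 322, so the shutter is about 1 mm short. The hold call had re-zeroed on the sagged pose. I'll correct by about 1.5 mm and hand in.

play_rows([
  [[-0.005, 0.001, 0], 0, 1],
  [[-0.005, 0.001, 0], 0, 1],
  [[-0.005, 0.001, 0], 0, 1],
  [[-0.005, 0.001, 0], 0, 1],
  [[-0.005, 0.001, 0], 0, 1],
  [[-0.005, 0.001, 0], 0, 1],
])

```text
clock: 12.22
position: [469.6, 260.0, 267.6]
ee_rot: [0.995, -0.098, 0.005, 0.002]
contact_force: [7.7, 0.1, -5.0]
gripper_width: 14.5
```

```bash
python3 - <<'E'
from bench import arm
s=arm.read_state();print(s["position"],s["contact_force"],s["gripper_width"])
print(arm.job_done())
s=arm.read_state();print(s["position"],s["contact_force"],s["gripper_width"])
E
```

```text
[469.62152463 260.02565597 267.64559429] [ 7.66629805  0.13308824 -5.00784149] 14.50594416311156
the job is handed in; nothing more can be done
None
the job is handed in; nothing more can be done
```

The carriage is at its stop and the shutter is held half open. I handed the job in at about 12 s of the 48 s allowed; no verdict is reported.

- **Carriage:** I pushed it by its post knob with shut fingers until the force rose to about 26 N and it stopped moving. The pictures then showed it against the bumper and the shutter still shut. It was still there in the pictures after I opened the shutter.
- **Shutter:** I gripped the knob across its travel and pulled it about 30 mm. The wrist view showed the half line where the shut line had been, with no slip in the pads. During a one-second hold it sagged about 0.8 mm, so I corrected that. At hand-in the fingers had moved about 30 mm from shut and the spring force was about 7.7 N, as expected near half open.
- **Bystanders:** No move came near the cup, the vial or the calipers. I saw no sign that they had moved, but I did not measure their positions again at the end. I took no picture after the last correction, so the final shutter position rests on the measured arm pose and force.

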